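# Set the dish clamp of a microscope stage with its thumbwheel

## Task

Set the clamp on the microscope stage for the next dish: roll the black knurled wheel under a fingertip, stroke by stroke, until the front edge of the yellow sliding jaw is in line with the red gauge mark, then take the finger away. Turn only the wheel: do not touch the yellow jaw, do not shift the red mark, and leave the dish, the bottle and the box where they stand.

Things in the scene. Friction and masses are not known exactly. Their poses are not given: they have to be found in the camera images.
- stage: Fixed low microscope stage: white base 220 x 160 mm, black plate on it with its top at 34 mm. Origin under its centre on the table; x = the way the jaw closes (towards the steel fixed jaw), y = towards the aluminium scale rail, z up. The wheel lies on the -y side and is its highest part. Bolted down; its place and heading vary.
- wheel: Black wheel with grey knurling, 50 mm diameter, 18 mm wide; origin at its centre; turns with the wheel. Rim top 72 mm above the table, 22 mm proud of two grey cheeks (36 mm long in x) flanking it. Light friction, about 0.6 N at the rim; stays where left. Dragging its top along the stage's +x moves the jaw to +x: 8 mm per radian, 0.32 mm per mm of rim; back likewise.
- wheel_axle (a point): Centre of the wheel on its axle, which lies level along the stage's y, at (-10, -51, 47) mm in the stage's frame. Wheel and jaw ride on one sprung carriage: pressed from above, both sink straight down up to 6 mm (about 1.6 N to start, 0.7 N more per mm) and come back. Pressed 3 to 4 mm down, the rim follows a dragged fingertip without slipping.
- jaw: Yellow sliding jaw, a bar 12 mm thick (x) and 75 mm long (y) with a tab reaching to the scale rail, 7.5 mm high, hovering 7 mm above the black plate, top at 48.5 mm above the table. Axes parallel to the stage's. Origin 14.5 mm below the top of its front (+x) face, mid-length. Geared to the wheel; it can move about 74 mm in all. Not to be touched.
- jaw_front (a point): Top of the jaw's front edge at the tab beside the scale rail (where the tab ends), 48.5 mm above the table; axes as the stage's. Its x must come level with the red mark's.
- mark (a point): Middle line of the red gauge mark, a bar 3 mm wide (x) and 18 mm long (y) on the scale rail, 48.5 mm above the table; axes as the stage's. It starts 14 to 50 mm ahead (+x) of the jaw's front edge and keeps its place unless pushed. Not to be shifted.
- dish: Closed glass dish, 58 mm diameter, 16 mm high, loose on the table; origin under its centre. Leave alone.
- dropper: Amber dropper bottle with a black cap, 30 mm diameter, 65 mm high, loose on the table; origin under its centre. Leave alone.
- slidebox: Blue slide box 60 x 45 x 30 mm, loose on the table; origin under its centre. Leave alone.

How it is judged:
On the way, in this order (a step that is already met when the one before it is completed fails the run):
1. a fingertip rolls the wheel forward (contact force between the fingers and wheel above 0.3 N and angular speed of wheel above 0.1 rad/s), for 0.1 s.
2. the jaw's front edge is in line with the red mark (x of jaw_front in the frame of mark between -0.0025 and 0.0025 m), for 0.1 s.
At the end, for the whole second after the job is handed in: The jaw's front edge is within 2.5 mm of the middle of the red mark along the jaw's travel and at rest, the mark has not been shifted (2 mm), the dish, the bottle and the box are within 15 mm of where they stood (all of step 2 and linear speed of jaw below 0.001 m/s and distance of mark from where it was at the start of the episode below 0.002 m and not (distance of dish from where it was at the start of the episode above 0.015 m) and not (distance of dropper from where it was at the start of the episode above 0.015 m) and not (distance of slidebox from where it was at the start of the episode above 0.015 m)); the robot touches nothing.
It fails at once if the robot touches the yellow jaw (over 1 N) (contact force between any of the fingers, the arm and jaw above 1 N).
It fails at once if the red mark is shifted by more than 2 mm (distance of mark from where it was at the start of the episode above 0.002 m).
It fails at once if the dish, bottle or box is pushed or lifted more than 15 mm from its place (distance of any of dish, dropper, slidebox from where it was at the start of the episode above 0.015 m).
It also fails if it takes over 51 s, if anything falls off the work surface, if the arm or the gripper's body presses on something with over 40 N, if the wrist force passes 120 N, or if a joint passes its speed limit or range.

## Robot

A 6-joint arm with a two-finger parallel gripper is mounted at the origin on the work surface. World frame = base frame: x ahead of the robot, y to its left, z up, the work surface at z = 0. Lengths are in m, angles in rad, forces in N, time in s.
With the tool pointing down it reaches from about 0.275 to 0.75 m from the base axis. Payload 10.2 kg.
Tool frame: the origin (TCP) lies between the finger pads; the fingertips stand env.tcp_to_tips ahead of it and the grasp point (between the pads) lies 8 mm behind it (env.tcp_to_tips is the distance from the TCP to the fingertips, in m); z points along the fingers, x is the direction in which the jaws open and shut, and the axes are right-handed (so a half turn about z gives the same grasp; the last joint's range is limited). The gripper opens to 85 mm and grips with 20 to 120 N. Pads are 22 mm wide; open, the fingers measure 114 mm over their backs; the gripper's body (76 mm by 85 mm) begins 54 mm behind the grasp point. The pads swing forward as they close: fully open they stand 13 mm farther back than shut.
Start: joints at [-1.444, 0.313, 1.498, -0, 1.331, -0.223], TCP at [0.18, -0.493, 0.216] pointing down, gripper open.
Joint ranges: [-2.94, 2.94], [-0.97, 2.17], [0.19, 2.56], [-1.23, 4.37], [0.02, 3.11], [-2.88, 2.88]. Speed limits (rad/s): [2.39, 2.39, 3.01, 3.14, 3.14, 3.14].

## Interface

Orientations are given as a rotation vector (axis times angle).
In Python, from cell import env gives the robot as it stands. The module is installed in compiled form; this text tells all that it offers.
- The arm moves only by the shell command python3 -m pendant 'ROWS' [OPENING] [FORCE]. ROWS is JSON, a list that holds one entry, the list of rows, each a list of 6 numbers: the shift along the tool's x, y, z in mm, then the turn, a rotation vector about the tool's x, y, z in degrees. In form: [[[dx, dy, dz, rx, ry, rz], ...]]. A call has 1 to 10 rows; each row is the pose to reach, as a shift and turn from the pose measured when the call began, along the tool's axes at that moment; what a row does not reach only later rows make up. A row lasts 1/12 s, in which the tool goes at most 41.7 mm and 7.16 degrees, less where a joint would pass 70% of its speed; a pose out of reach is approached as far as the arm can. A call with a gripper value outside its range is refused whole. OPENING is the closure, from -1 (fully open) to 1 (shut), so that 0 is half open, set as the call begins (- or left out, the last holds). The fingers move at their own pace and stop on an object; FORCE is the grip in N (left out, the last holds). Time passes only in rows, so rows that repeat a pose let the fingers close. It gives the time, the measured TCP pose, the force and the opening at its end, in the units of the state.
- env.get_state(): the state, without advancing time (a new reading comes with each control period).
- env.snapshot(name): name is "scene" or "side" or "wrist"; returns a dict with "image" (384x512x3 uint8, red, green, blue), "fx", "fy", "cx", "cy" (pixels), "R" (3x3) and "t" (3): a world point X has camera coordinates R X + t; the wrist camera has in their place "T_tool_cam" (4x4, takes a point from camera to tool coordinates, whose origin is the TCP and whose axes are the tool frame's). Camera axes: x right, y down, z forward; pixel columns grow to the right and rows downward; lengths in m; the calibration is good to about 2 mm. The wrist camera is an equidistant fisheye: a pixel r from the principal point sees the ray r / f radians off the axis. A picture is of the moment at which its call begins: read the wrist's pose just before it. There is no depth.
- env.hand_in(): hands the job in, once; it reports no verdict.
The state is a dict: "time_s": time; "joint_pos": joint angles; "joint_vel": joint speeds; "joint_efforts": joint torques, N m; "tool_pos": TCP position; "tcp_rot": TCP orientation; "ft_force": force on the tool from outside, world axes, zero at the start; "torque": the same for the moment, N m; "opening": finger opening in m.
Only numpy, scipy, OpenCV 4.12 (cv2) and the standard library are available. Lean on these libraries where they do the work, as an engineer would, in place of code of your own. Each camera call takes 0.05 s, during which the arm holds its last target. There are 200 camera calls.

## Working session

There is one attempt and no reset: what is moved stays moved. The work goes in short steps, Python scripts to look and compute and a shell command to move; the robot and the scene stay as the last step left them, time stands still between calls to the robot, and variables do not carry over. Pictures are saved under pics/ and viewed, about 8 in all and at most 12, crops included, and the job is handed in when it is done.

```bash
mkdir -p pics
python3 - <<'E'
from cell import env
import cv2,numpy as np,pickle
s=env.get_state();print(s['time_s'],s['tool_pos'],s['tcp_rot'],s['opening'],env.tcp_to_tips)
d={}
for n in("scene","side","wrist"):
    d[n]=env.snapshot(n);cv2.imwrite(f"pics/{n}0.png",d[n]['image'][:,:,::-1])
    print(n,[d[n][k] for k in('fx','cx','cy')])
    if n!='wrist':print(d[n]['R'],d[n]['t'])
    else:print(d[n]['T_tool_cam'])
pickle.dump((s,d),open('snap0.pkl','wb'))
E
```

```text
0.0 [ 0.17986663 -0.49292611  0.21573014] [-2.57331362e+00  1.80045824e+00  1.41911703e-03] 0.08519058756066375 0.011
scene [373.48634354244894, 256.0510255385872, 192.18444935533188]
[[ 0.72693823  0.68670227  0.00089829]
 [ 0.56645679 -0.59890672 -0.56607195]
 [-0.3881849   0.41200818 -0.82435535]] [-0.50337184 -0.28518362  1.01575297]
side [430.96621079628653, 256.931064655358, 193.22005926112686]
[[-0.78022338 -0.62540893 -0.0107303 ]
 [-0.47724433  0.60629595 -0.63611561]
 [ 0.40433812 -0.4911913  -0.77151914]] [0.54646777 0.32128402 0.73201827]
wrist [297.3186396354542, 254.43007649126872, 193.3155680954259]
[[ 9.99999811e-01 -6.15027845e-05  6.11991999e-04 -1.33581131e-04]
 [-1.41550286e-04  9.45269646e-01  3.26290173e-01 -8.34091215e-02]
 [-5.98565214e-04 -3.26290198e-01  9.45269458e-01 -1.57285726e-01]
 [ 0.00000000e+00  0.00000000e+00  0.00000000e+00  1.00000000e+00]]
```

View pics/scene0.png

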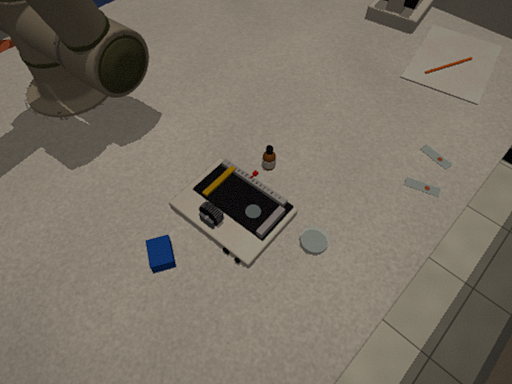

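View pics/side0.png

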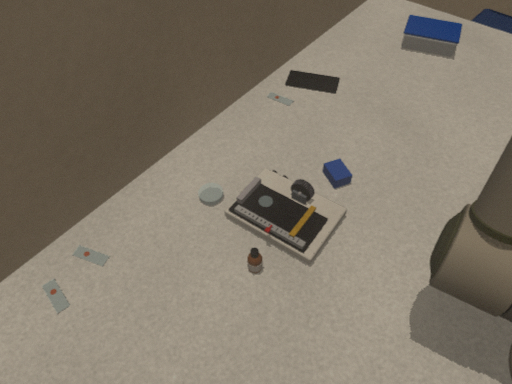

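View pics/wrist0.png

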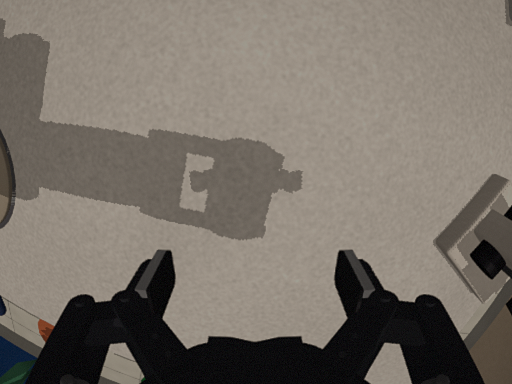

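Scene view: stage centred near (235,212), wheel at (211,213), jaw at (219,181), red mark at (255,174). Side view: wheel (302,190), jaw (303,221), mark (268,230). The wrist camera does not see the stage. I'll get a coarse pose by rays.

```bash
cat > h.py <<'E'
import cv2,numpy as np
from scipy.spatial.transform import Rotation as Ro
def ray(c,px,s=None):
    x=(px[0]-c['cx'])/c['fx'];y=(px[1]-c['cy'])/c['fy']
    if 'T_tool_cam' in c:
        r=np.hypot(x,y);d=np.array([np.sin(r)*x/r,np.sin(r)*y/r,np.cos(r)])
        T=c['T_tool_cam'];Rt=Ro.from_rotvec(s['tcp_rot']).as_matrix()
        return Rt@T[:3,3]+s['tool_pos'],Rt@T[:3,:3]@d
    return -c['R'].T@c['t'],c['R'].T@np.array([x,y,1])
def onz(c,px,z,s=None):
    o,d=ray(c,px,s);return o+d*(z-o[2])/d[2]
def mask(c,lo,hi,box=None):
    h=cv2.cvtColor(c['image'],cv2.COLOR_RGB2HSV);m=cv2.inRange(h,lo,hi)
    if box:
        k=np.zeros_like(m);x0,y0,x1,y1=box;k[y0:y1,x0:x1]=1;m*=k
    return m
def rect(m):
    cs,_=cv2.findContours(m,0,1);c=max(cs,key=cv2.contourArea)
    M=cv2.moments(m,True);return M['m10']/M['m00'],M['m01']/M['m00'],cv2.minAreaRect(c),M['m00']
E
python3 - <<'E'
from h import *;import pickle
s,d=pickle.load(open('snap0.pkl','rb'))
for n,b in(('scene',(165,150,300,270)),('side',(225,165,350,250))):
    c=d[n]
    for nm,lo,hi in(('yel',(18,120,80),(32,255,255)),('red',(0,150,80),(8,255,255))):
        m=mask(c,lo,hi,b);q=rect(m);print(n,nm,np.round(q[:2],1),q[2],q[3],onz(c,q[:2],.0485).round(4))
        p=cv2.boxPoints(q[2]); print(np.array([onz(c,i,.0485)[:2] for i in p]).round(3).tolist())
corn={'scene':[(170,207),(227,160),(297,210),(247,263)]}
print([onz(d['scene'],p,.025)[:2].round(3) for p in corn['scene']])
print('wheel',onz(d['scene'],(211,213),.06),onz(d['side'],(302,190),.06))
print('box',onz(d['scene'],(160,253),.02),'bottle',onz(d['scene'],(269,158),.03),'dish',onz(d['scene'],(313,241),.01))
E
```

```text
scene yel [218.4 180.2] ((218.54148864746094, 180.04527282714844), (5.344367027282715, 40.543479919433594), 47.48955154418945) 214.0 [0.5482 0.0383 0.0485]
[[0.545, -0.005], [0.538, 0.087], [0.552, 0.085], [0.558, -0.007]]
scene red [254.1 173.4] ((253.25003051757812, 174.25001525878906), (3.535533905029297, 8.485280990600586), 45.0) 21.0 [0.59   0.1024 0.0485]
[[0.587, 0.09], [0.585, 0.11], [0.594, 0.109], [0.595, 0.089]]
side yel [301.7 221. ] ((301.8780517578125, 220.90245056152344), (6.246950626373291, 36.85700988769531), 38.65980911254883) 226.0 [0.5448 0.0449 0.0485]
[[0.549, 0.087], [0.554, -0.003], [0.54, -0.001], [0.536, 0.089]]
side red [267.7 228.8] ((268.5, 228.00003051757812), (3.535533905029297, 7.77817440032959), 45.0) 21.0 [0.5882 0.104  0.0485]
[[0.592, 0.109], [0.592, 0.092], [0.584, 0.093], [0.584, 0.111]]
[array([ 0.512, -0.067]), array([0.507, 0.101]), array([0.706, 0.107]), array([ 0.713, -0.047])]
wheel [ 0.60185286 -0.03064598  0.06      ] [ 0.5875528  -0.01594597  0.06      ]
box [ 0.57603195 -0.14491102  0.02      ] bottle [0.57467889 0.16688102 0.03      ] dish [0.77093714 0.08163705 0.01      ]
```

```bash
python3 -m pendant '[[[-292,-557,60,0,0,15.6],[-292,-557,60,0,0,15.6],[-292,-557,60,0,0,15.6],[-292,-557,60,0,0,15.6],[-292,-557,60,0,0,15.6],[-292,-557,60,0,0,15.6],[-292,-557,60,0,0,15.6],[-292,-557,60,0,0,15.6],[-292,-557,60,0,0,15.6],[-292,-557,60,0,0,15.6]]]' 1 20
python3 - <<'E'
from h import *;from cell import env
s=env.get_state();R=Ro.from_rotvec(s['tcp_rot']).as_matrix();print(R.round(3))
print('to go tool mm',(R.T@(np.array([.603,-.028,.155])-s['tool_pos'])*1000).round(1))
E
```

```text
time_s: 0.98
tool_pos: [0.4574, -0.1872, 0.1769]
tcp_rot: [-2.305, 2.133, 0.001]
ft_force: [1.0, -0.8, 0.5]
opening: 0.0001
[[ 0.077 -0.997 -0.   ]
 [-0.997 -0.077  0.001]
 [-0.001  0.    -1.   ]]
to go tool mm [-147.5 -157.5   22. ]
```

```bash
python3 -m pendant '[[[-147,-157,22,0,0,0],[-147,-157,22,0,0,0],[-147,-157,22,0,0,0],[-147,-157,22,0,0,0],[-147,-157,22,0,0,0],[-147,-157,22,0,0,0],[-147,-157,22,0,0,0],[-147,-157,22,0,0,0]]]'
python3 - <<'E'
from h import *;from cell import env;import pickle
s=env.get_state();c=env.snapshot('wrist');pickle.dump((s,c),open('w1.pkl','wb'))
cv2.imwrite('pics/w1.png',c['image'][:,:,::-1])
for nm,lo,hi in(('yel',(18,120,80),(32,255,255)),('red',(0,150,80),(8,255,255))):
    q=rect(mask(c,lo,hi));print(nm,q[3],onz(c,q[:2],.0485,s));print(np.array([onz(c,i,.0485,s)[:2] for i in cv2.boxPoints(q[2])]).round(4).tolist(),q[2])
E
```

```text
time_s: 1.65
tool_pos: [0.6022, -0.0286, 0.1545]
tcp_rot: [2.306, -2.133, -0.002]
ft_force: [-1.3, -0.6, -0.4]
opening: -0.0001
yel 1107.0 [0.54812329 0.03847487 0.0485    ]
[[0.5364, 0.0871], [0.5527, 0.0852], [0.5581, -0.0037], [0.5427, -0.0038]] ((182.54037475585938, 231.82896423339844), (85.3630599975586, 13.81937313079834), 1.9749339818954468)
red 111.0 [0.5892827  0.10278463 0.0485    ]
[[0.5936, 0.1094], [0.5949, 0.0903], [0.5855, 0.0908], [0.584, 0.1101]] ((124.5, 188.5), (9.0, 17.0), 90.0)
```

View pics/w1.png

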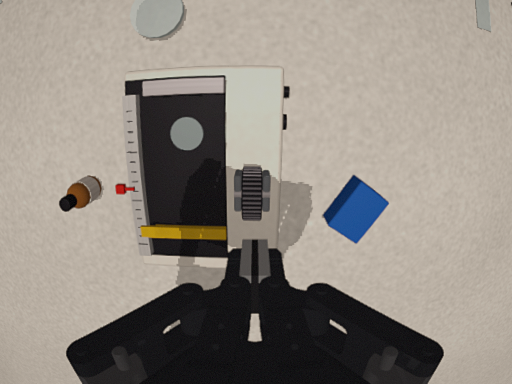

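Run:
```python
from h import *;import pickle
s,c=pickle.load(open('w1.pkl','rb'))
for p in((252,165),(252,222)):print('ext',onz(c,p,.047,s)[:2].round(4),onz(c,p,.055,s)[:2].round(4))
for p in((243,193),(262,193)):print('side',onz(c,p,.07,s)[:2].round(4))
for p in((126,72),(283,67)):print('base',onz(c,p,.025,s)[:2].round(4))
for p in((226,77),(227,225)):print('plate',onz(c,p,.034,s)[:2].round(4))
# fine subpixel: scan rows along rail columns
img=c['image'];print(img[183:196,118:138:2,0]);h=cv2.cvtColor(img,cv2.COLOR_RGB2HSV)
for x in range(126,136,2):
    r=np.where((h[183:196,x,1]>150)&((h[183:196,x,0]<8)|(h[183:196,x,0]>172)))[0];print(x,r+183,onz(c,(x,r.mean()+183),.0485,s)[:2].round(4) if len(r) else '')
for x in range(140,150,2):
    r=np.where((h[215:250,x,1]>120)&(h[215:250,x,0]>15)&(h[215:250,x,0]<34))[0]+215;print(x,r[[0,-1]],onz(c,(x,r[0]-.5),.0485,s)[:2].round(4))
```

```text
ext [ 0.6213 -0.0251] [ 0.6232 -0.025 ]
ext [ 0.5643 -0.0294] [ 0.568  -0.0292]
side [ 0.6016 -0.019 ]
side [ 0.6029 -0.0353]
base [0.7044 0.1081]
base [ 0.7142 -0.047 ]
plate [0.6998 0.005 ]
plate [ 0.5529 -0.0042]
[[149 150 152 155 187 182 167 167 166 169]
 [106 106 104  94 183 186 167 168 167 169]
 [152 155 151  85 176 190 167 170 165 168]
 [178 180 178  89 157 174 154 154 132 169]
 [179 180 181 105 139 142 132 132  99 169]
 [178 179 180 109 175 171 172 174  95 170]
 [177 178 181 101 182 179 179 183  99 170]
 [178 177 181  95 169 182 175 177  97 147]
 [177 176 181  99 138 191 168 158  83  89]
 [177 176 178 114 142 188 168 166 168 168]
 [175 174 175 136 177 185 170 166 170 169]
 [177 173 173 169 185 183 173 163 167 166]
 [191 187 188 192 187 182 175 165 167 165]]
126 [188 189 190] [0.5891 0.0983]
128 [188 189] [0.5898 0.0961]
130 [188 189] [0.59   0.0938]
132 [188 189 190] [0.5896 0.0916]
134 [] 
140 [227 227] [0.5492 0.0856]
142 [226 236] [0.5506 0.0832]
144 [226 236] [0.5508 0.081 ]
146 [226 236] [0.5511 0.0787]
148 [225 236] [0.5525 0.0764]
```

```bash
python3 -m pendant '[[[-1.5,23,30,0,0,0],[-1.5,23,55,0,0,0],[-1.5,23,64,0,0,0],[-1.5,23,66,0,0,0],[-1.5,23,69,0,0,0],[-1.5,23,72,0,0,0],[-1.5,23,74,0,0,0],[-1.5,23,75,0,0,0],[-1.5,23,75,0,0,0]]]'
```

```text
time_s: 2.45
tool_pos: [0.5791, -0.0296, 0.0802]
tcp_rot: [-2.305, 2.134, 0.001]
ft_force: [-0.5, 0.5, -0.6]
opening: 0.0002
```

```bash
python3 -m pendant '[[[0,-4,0.5,0,0,0],[0,-8,0.5,0,0,0],[0,-12,0.5,0,0,0],[0,-15,0.5,0,0,0]]]'; python3 -m pendant '[[[0,-4,0,0,0,0],[0,-8,0,0,0,0],[0,-12,0,0,0,0],[0,-12,0,0,0,0]]]'
python3 - <<'E'
from h import *;from cell import env;import pickle
s=env.get_state();c=env.snapshot('wrist');pickle.dump((s,c),open('w2.pkl','wb'))
cv2.imwrite('pics/w2.png',cv2.resize(c['image'][130:384,90:370,::-1],None,fx=2.3,fy=2.3,interpolation=2))
E
```

```text
time_s: 2.78
tool_pos: [0.5947, -0.0284, 0.0798]
tcp_rot: [-2.305, 2.134, 0.0]
ft_force: [-0.7, -0.7, 0.1]
opening: 0.0
time_s: 3.12
tool_pos: [0.6073, -0.0275, 0.0798]
tcp_rot: [-2.305, 2.134, -0.0]
ft_force: [0.6, -0.9, 0.4]
opening: -0.0004
```

View pics/w2.png

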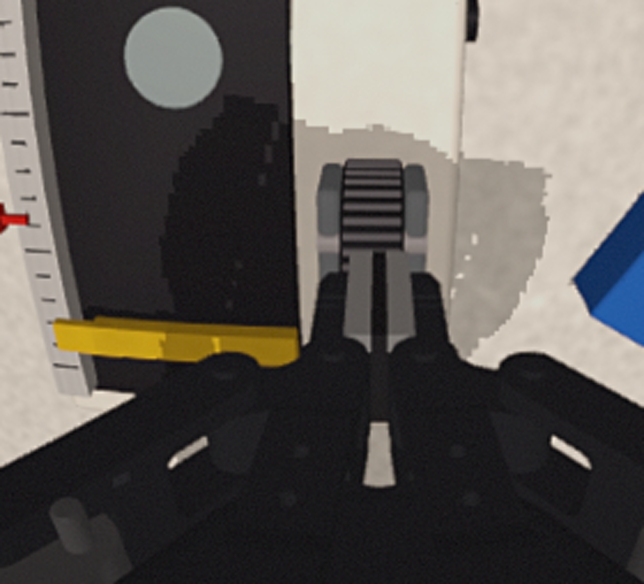

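```bash
cat > m.py <<'E'
from h import *
def gap(c,s,z=.0485):
    h=cv2.cvtColor(c['image'],cv2.COLOR_RGB2HSV)
    red=((h[...,0]<8)|(h[...,0]>172))&(h[...,1]>130)&(h[...,2]>60)
    yel=(h[...,0]>15)&(h[...,0]<34)&(h[...,1]>120)&(h[...,2]>60)
    n,l,st,ce=cv2.connectedComponentsWithStats(red.astype(np.uint8))
    i=1+np.argmax(st[1:,4]);print('red',st[i],onz(c,ce[i],z,s).round(4))
    ys,xs=np.where(l==i);w=[xs==x for x in range(xs.max()-4,xs.max()+1)]
    for k in w[1:4]:print('bar',xs[k][0],ys[k],onz(c,(xs[k][0],ys[k].mean()),z,s)[:2].round(4))
    n,l,st,ce=cv2.connectedComponentsWithStats(yel.astype(np.uint8))
    i=1+np.argmax(st[1:,4]);x0=st[i][0]
    for x in range(x0+2,x0+12,3):
        r=np.where(l[:,x]==i)[0];print('yel',x,r[[0,-1]],onz(c,(x,r[0]-.5),z,s)[:2].round(4),onz(c,(x,r[-1]+.5),z,s)[:2].round(4),h[r[0]-1:r[-1]+2,x,2])
E
python3 - <<'E'
from m import *;import pickle
for f in('w1','w2'):
    s,c=pickle.load(open(f+'.pkl','rb'));print(f,s['tool_pos']);gap(c,s)
print('tipfront',[onz(c,(254.3,238.7),z,s).round(4) for z in(.0688,.072,.08,.09)],ray(c,(254,239),s))
E
```

```text
w1 [ 0.60217206 -0.02863542  0.15453581]
red [116 184  19  10 121] [0.5893 0.1022 0.0485]
bar 131 [188 189 190] [0.5896 0.0928]
bar 132 [188 189 190] [0.5896 0.0916]
bar 133 [187 188 189 190] [0.5902 0.0905]
yel 142 [226 236] [0.5506 0.0832] [0.5377 0.0843] [119 117 188 188 186 185 184 184 185 186 185 183 170]
yel 145 [226 236] [0.551  0.0799] [0.5381 0.0809] [129 114 186 186 183 182 183 183 185 184 185 183 172]
yel 148 [225 236] [0.5525 0.0764] [0.5385 0.0774] [ 82  94 113 184 188 185 185 185 184 185 185 187 187 162]
yel 151 [225 237] [0.5528 0.0731] [0.5377 0.0741] [ 22  70 111 179 189 187 186 186 187 187 186 186 188 166  76]
w2 [ 0.60732959 -0.02745385  0.07975357]
red [ 79 218  23  14 199] [0.5896 0.102  0.0485]
bar 98 [223 224 225 226 227] [0.5904 0.0927]
bar 99 [223 224 225 226 227] [0.5905 0.0917]
bar 100 [223 224 225 226 227] [0.5906 0.0908]
yel 115 [269 281] [0.5517 0.0829] [0.5379 0.0853] [141 117 146 194 203 202 202 202 203 203 202 202 198 194 185]
yel 118 [269 281] [0.5522 0.0801] [0.5384 0.0823] [156 118 128 179 203 200 199 199 199 200 200 200 200 201 196]
yel 121 [269 282] [0.5526 0.0772] [0.5379 0.0795] [103 116 120 165 204 202 201 200 200 201 201 201 201 202 202 179]
yel 124 [269 282] [0.5531 0.0744] [0.5384 0.0766] [101 116 121 153 202 205 203 203 203 203 202 202 202 203 204 152]
tipfront [array([ 0.6021, -0.028 ,  0.0688]), array([ 0.6038, -0.0278,  0.072 ]), array([ 0.608 , -0.0275,  0.08  ]), array([ 0.6133, -0.0271,  0.09  ])] (array([ 0.6904079 , -0.02115305,  0.23708371]), array([-0.46520286, -0.0348377 , -0.88451831]))
```

Jaw at crop (175,340), mark at (10,218): the jaw has not moved and no contact force is seen; the fingertips appear at crop (378,250), higher than the nominal figure suggests. I'll go down over the wheel's crest until I feel contact.

```bash
python3 -m pendant '[[[0,6,0,0,0,0],[0,11,0,0,0,0],[0,11,1.5,0,0,0],[0,11,3,0,0,0],[0,11,3,0,0,0]]]'; python3 -c "
from cell import env;s=env.get_state();print(s['ft_force'],s['torque'],env.tcp_to_tips)"
```

```text
time_s: 3.58
tool_pos: [0.5957, -0.0283, 0.0765]
tcp_rot: [-2.305, 2.134, 0.001]
ft_force: [-1.2, -0.4, 0.6]
opening: -0.0004
[-1.23361207 -0.40476994  0.57116883] [ 0.00784108 -0.04080133  0.02145911] 0.011
```

```bash
for i in 1; do python3 -m pendant '[[[0,0,1.5,0,0,0],[0,0,3,0,0,0],[0,0,3,0,0,0]]]' | grep -E 'pos|force'; python3 -m pendant '[[[0,0,1.5,0,0,0],[0,0,3,0,0,0],[0,0,3,0,0,0]]]'| grep -E 'pos|force'; done
python3 - <<'E'
from m import *;from cell import env;import pickle
s=env.get_state();print(s['ft_force'])
for n in('side','scene'):
    c=env.snapshot(n);b=(300,165,40,30) 
    x,y=((262,150) if n=='side' else (171,165))
    cv2.imwrite(f'pics/{n}3.png',cv2.resize(c['image'][y:y+75,x:x+80,::-1],None,fx=5,fy=5,interpolation=2))
a=cv2.imread('pics/side3.png');b=cv2.imread('pics/scene3.png');cv2.imwrite('pics/both3.png',np.hstack([a,b]))
E
```

```text
tool_pos: [0.5956, -0.0283, 0.073]
ft_force: [0.8, -0.1, 0.4]
tool_pos: [0.5955, -0.0282, 0.0696]
ft_force: [-0.5, -0.2, -0.2]
[-0.54378682 -0.17126248 -0.21241429]
```

View pics/both3.png

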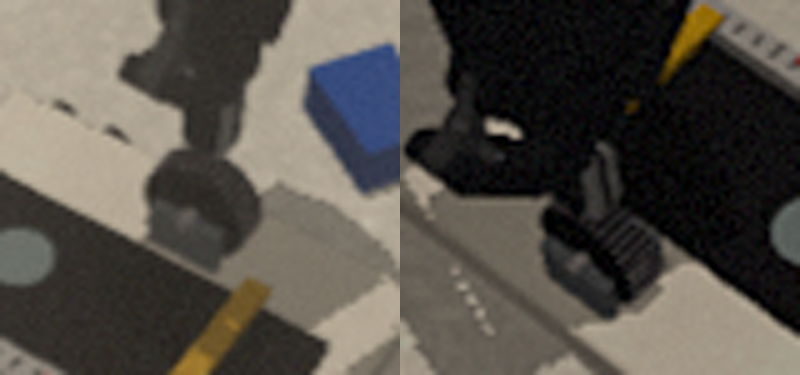

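Side crop: the finger's lower end (210,150) is just above the wheel crest, so the tips sit nearly at the TCP. I'll keep going down.

```bash
python3 -m pendant '[[[0,0,1,0,0,0],[0,0,2,0,0,0],[0,0,2,0,0,0]]]' | grep -E 'pos|force'; python3 -m pendant '[[[0,0,1,0,0,0],[0,0,2,0,0,0],[0,0,2,0,0,0]]]'| grep -E 'pos|force'
python3 - <<'E'
from m import *;import pickle
from cell import env
s=env.get_state();c=env.snapshot('wrist');print(s['ft_force'],s['torque']);gap(c,s)
c=env.snapshot('side')
for v in(176,178,180,182,184):
    o,d=ray(c,(304,v));t=(-.0283-o[1])/d[1];u=(.5955-o[0])/d[0];print(v,(o+d*t).round(4),(o+d*u).round(4))
E
```

```text
tool_pos: [0.5955, -0.0282, 0.0677]
ft_force: [0.1, -1.0, -0.2]
tool_pos: [0.5953, -0.0282, 0.0655]
ft_force: [-0.5, -0.0, -0.0]
[-0.53940809 -0.00088129 -0.02880404] [-0.01933988 -0.0647829   0.0194516 ]
red [ 67 211  24  14 228] [0.5897 0.1021 0.0485]
bar 87 [216 217 218 219 220] [0.5905 0.0922]
bar 88 [216 217 218 219 220] [0.5906 0.0913]
bar 89 [216 217 218 219 220] [0.5907 0.0904]
yel 105 [265 278] [0.5523 0.0828] [0.5386 0.0854] [173 135 119 151 207 206 204 204 205 206 205 205 206 202 188 191]
yel 108 [266 279] [0.5518 0.0802] [0.5381 0.0827] [146 120 142 202 205 203 202 202 203 204 203 203 203 204 204 193]
yel 111 [265 280] [0.5532 0.0774] [0.5376 0.0801] [102 113 119 126 183 207 205 202 203 203 203 203 203 204 205 206 198 185]
yel 114 [266 280] [0.5527 0.0748] [0.5381 0.0773] [108 123 121 159 209 208 206 206 205 205 204 204 205 205 206 201 181]
176 [ 0.5936 -0.0283  0.0903] [ 0.5955 -0.0316  0.0861]
178 [ 0.593  -0.0283  0.0843] [ 0.5955 -0.0325  0.0788]
180 [ 0.5925 -0.0283  0.0782] [ 0.5955 -0.0335  0.0714]
182 [ 0.592  -0.0283  0.072 ] [ 0.5955 -0.0345  0.0639]
184 [ 0.5914 -0.0283  0.0658] [ 0.5955 -0.0354  0.0564]
```

```bash
for i in 1; do python3 -m pendant '[[[0,0,1,0,0,0],[0,0,2,0,0,0],[0,0,2,0,0,0]]]' | grep -E 'pos|force'; python3 -m pendant '[[[0,0,1,0,0,0],[0,0,2,0,0,0],[0,0,2,0,0,0]]]'| grep -E 'pos|force';  done
```

```text
tool_pos: [0.5954, -0.0282, 0.0635]
ft_force: [-0.5, -0.2, 0.3]
tool_pos: [0.5952, -0.0282, 0.0612]
ft_force: [0.1, 0.2, 0.2]
```

```bash
python3 -m pendant '[[[0,0,1,0,0,0],[0,0,2,0,0,0],[0,0,2,0,0,0]]]' | grep -E 'pos|force'; python3 -m pendant '[[[0,0,1,0,0,0],[0,0,2,0,0,0],[0,0,2,0,0,0]]]'| grep -E 'pos|force'
python3 - <<'E'
from m import *
from cell import env
ims=[]
for n,x,y in(('side',262,150),('wrist',200,180)):
    c=env.snapshot(n);ims.append(cv2.resize(c['image'][y:y+75,x:x+80,::-1],None,fx=5,fy=5,interpolation=2))
cv2.imwrite('pics/both4.png',np.hstack(ims))
E
```

```text
tool_pos: [0.5951, -0.0281, 0.0589]
ft_force: [-0.8, -0.2, -0.7]
tool_pos: [0.5951, -0.0282, 0.0569]
ft_force: [-0.7, 0.2, 2.3]
```

View pics/both4.png

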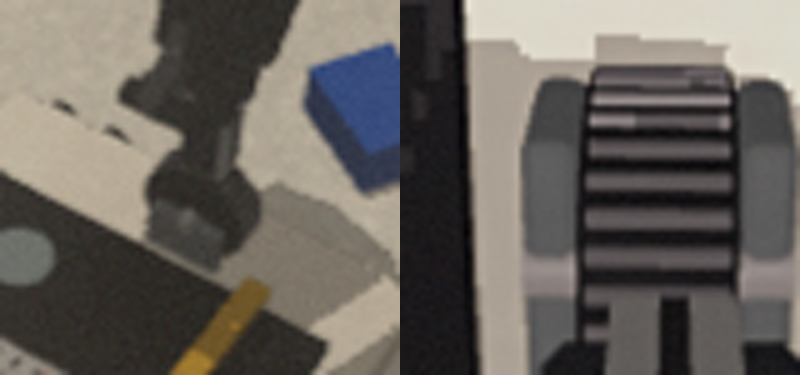

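Contact at TCP z ≈ 0.058 (2.3 N); the wrist crop shows the two grey finger faces on the wheel's crest. Now I press further and drag a trial stroke.

```bash
python3 -m pendant '[[[0,0,1,0,0,0],[0,0,2.5,0,0,0],[0,-4,2.5,0,0,0],[0,-8,2.5,0,0,0],[0,-12,2.5,0,0,0],[0,-12,2.5,0,0,0]]]' | grep -E 'time|pos|force'
python3 - <<'E'
from m import *
from cell import env
s=env.get_state();c=env.snapshot('wrist');print(s['ft_force']);gap(c,s,.045)
E
```

```text
time_s: 6.38
tool_pos: [0.6081, -0.0272, 0.0547]
ft_force: [0.2, -0.5, 2.5]
[ 0.15519277 -0.4511235   2.52918423]
red [ 63 233  25  15 234] [0.5875 0.1047 0.045 ]
bar 84 [239 240 241 242 243] [0.5881 0.0943]
bar 85 [239 240 241 242 243] [0.5882 0.0934]
bar 86 [238 239 240 241 242 243] [0.5888 0.0924]
yel 103 [282 293] [0.554  0.0842] [0.5416 0.0868] [143 119 166 205 205 204 205 206 205 203 203 203 199 193]
yel 106 [282 295] [0.5545 0.0815] [0.5401 0.0844] [169 125 125 202 205 201 202 201 202 203 203 202 203 204 201 185]
yel 109 [281 295] [0.556  0.0785] [0.5407 0.0815] [ 92 114 114 121 189 206 204 202 203 202 203 203 203 203 205 203 192]
yel 112 [282 296] [0.5556 0.076 ] [0.5402 0.0789] [109 116 116 161 204 207 205 205 205 204 204 204 204 205 206 186 138]
```

```bash
sed -i "s/&(h\[...,1\]>120)&(h\[...,2\]>60)/\&(h[...,1]>120)\&(h[...,2]>163)/" m.py
python3 -m pendant '[[[0,0,-10,0,0,0],[0,28,-10,0,0,0],[0,28,-4,0,0,0],[0,28,0,0,0,0],[0,28,0,0,0,0],[0,21,0,0,0,0],[0,14,0,0,0,0],[0,7,0,0,0,0],[0,0,0,0,0,0],[0,0,0,0,0,0]]]' | grep -E 'time|pos|force'
python3 - <<'E'
from m import *
from cell import env
s=env.get_state();c=env.snapshot('wrist');print(s['ft_force']);gap(c,s,.045)
E
```

```text
time_s: 7.27
tool_pos: [0.6096, -0.0273, 0.0547]
ft_force: [0.6, -0.2, 0.6]
[ 0.60497567 -0.20413429  0.55240215]
red [ 63 235  25  15 228] [0.5875 0.105  0.045 ]
bar 84 [241 242 243 244] [0.5883 0.0945]
bar 85 [241 242 243 244] [0.5884 0.0936]
bar 86 [241 242 243 244] [0.5886 0.0927]
yel 100 [275 285] [0.5618 0.0855] [0.5509 0.0878] [151 207 206 204 204 205 205 205 205 202 202 197 190]
yel 103 [275 286] [0.5624 0.0828] [0.5505 0.0852] [135 196 205 202 202 202 202 202 203 202 203 203 204 199]
yel 106 [275 287] [0.5628 0.0801] [0.55   0.0825] [122 174 206 205 202 202 202 203 202 203 204 204 204 202 183]
yel 109 [276 287] [0.5624 0.0776] [0.5506 0.0798] [141 210 207 205 205 204 205 205 204 205 204 204 204 174]
```

```bash
python3 -m pendant '[[[0,0,-10,0,0,0],[0,30,-10,0,0,0],[0,30,-4,0,0,0],[0,30,0,0,0,0],[0,30,0,0,0,0],[0,23,0,0,0,0],[0,16,0,0,0,0],[0,9,0,0,0,0],[0,2,0,0,0,0],[0,2,0,0,0,0]]]' | grep -E 'time|pos|force'
python3 -m pendant '[[[0,0,-10,0,0,0],[0,28,-10,0,0,0],[0,28,-4,0,0,0],[0,28,0,0,0,0],[0,28,0,0,0,0],[0,21,0,0,0,0],[0,14,0,0,0,0],[0,7,0,0,0,0],[0,0,0,0,0,0],[0,0,-10,0,0,0]]]' | grep -E 'time|pos|force'
python3 -m pendant '[[[0,0,-5,0,0,0],[0,0,-5,0,0,0]]]' | grep -E 'time|pos|force'
python3 - <<'E'
from m import *
from cell import env
s=env.get_state();c=env.snapshot('wrist');print(s['ft_force']);gap(c,s)
E
```

```text
time_s: 8.15
tool_pos: [0.6089, -0.0275, 0.0548]
ft_force: [2.2, 0.5, 2.5]
time_s: 8.98
tool_pos: [0.6095, -0.0273, 0.0633]
ft_force: [-0.3, 0.3, -0.2]
time_s: 9.15
tool_pos: [0.6102, -0.0273, 0.0695]
ft_force: [-0.8, -0.2, 0.6]
[-0.82704283 -0.22245104  0.59051055]
red [ 73 227  24  14 209] [0.5897 0.1022 0.0485]
bar 93 [232 233 234 235] [0.5909 0.0922]
bar 94 [232 233 234 235 236] [0.5906 0.0914]
bar 95 [232 233 234 235 236] [0.5907 0.0905]
yel 102 [243 255] [0.5842 0.0853] [0.5725 0.0872] [123 186 205 203 202 202 203 203 203 203 202 202 201 197 193]
yel 105 [244 256] [0.5837 0.0827] [0.572  0.0846] [157 197 202 200 199 201 201 201 201 201 201 201 202 201 191]
yel 108 [244 256] [0.5841 0.08  ] [0.5724 0.0819] [141 196 204 201 201 200 201 201 201 201 201 202 203 203 192]
yel 111 [244 257] [0.5844 0.0774] [0.5719 0.0793] [121 192 205 204 203 204 203 204 202 202 202 202 202 204 183 154]
```

```bash
python3 -m pendant '[[[0,22,0,0,0,0],[0,22,10,0,0,0],[0,22,14,0,0,0],[0,22,15,0,0,0],[0,18,15,0,0,0],[0,13,15,0,0,0],[0,8,15,0,0,0],[0,7,15,0,0,0],[0,7,15,0,0,0],[0,7,4,0,0,0]]]' | grep -E 'time|pos|force'
python3 -m pendant '[[[0,0,-6,0,0,0],[0,0,-6,0,0,0]]]' | grep -E 'time|pos|force'
python3 - <<'E'
from m import *
from cell import env
s=env.get_state();c=env.snapshot('wrist');print(s['ft_force']);gap(c,s)
E
```

```text
time_s: 10.03
tool_pos: [0.6018, -0.0276, 0.0633]
ft_force: [0.3, -0.1, -0.9]
time_s: 10.2
tool_pos: [0.6022, -0.0277, 0.0707]
ft_force: [0.2, -0.2, -0.1]
[ 0.22319236 -0.16013095 -0.12968897]
red [ 72 217  24  14 205] [0.5897 0.1022 0.0485]
bar 92 [222 223 224 225] [0.5906 0.0922]
bar 93 [222 223 224 225 226] [0.5903 0.0913]
bar 94 [222 223 224 225 226] [0.5904 0.0904]
yel 99 [227 238] [0.5888 0.0862] [0.5786 0.0878] [159 203 207 206 206 207 205 207 205 205 204 202 186 192]
yel 102 [227 240] [0.5892 0.0835] [0.5772 0.0853] [153 199 206 204 203 204 204 205 205 204 205 204 205 205 203 190]
yel 105 [227 240] [0.5895 0.0809] [0.5776 0.0826] [148 194 207 205 204 205 204 204 204 205 205 205 206 206 206 194]
yel 108 [227 240] [0.5898 0.0783] [0.5779 0.08  ] [141 187 209 207 206 206 207 207 207 206 206 206 205 207 208 193]
```

```bash
python3 -m pendant '[[[0,8,0,0,0,0],[0,8,10,0,0,0],[0,8,15,0,0,0],[0,8,16,0,0,0],[0,5,16,0,0,0],[0,3,16,0,0,0],[0,3,16,0,0,0],[0,3,5,0,0,0],[0,3,-10,0,0,0],[0,3,-40,0,0,0]]]' | grep -E 'time|pos|force'
python3 -m pendant '[[[0,0,-40,0,0,0],[0,0,-40,0,0,0],[0,0,-40,0,0,0]]]' | grep -E 'time|pos|force'
python3 - <<'E'
from m import *
from cell import env
s=env.get_state();c=env.snapshot('wrist');print(s['ft_force']);gap(c,s)
cv2.imwrite('pics/w5.png',cv2.resize(c['image'][130:280,70:270,::-1],None,fx=3.5,fy=3.5,interpolation=2))
E
```

```text
time_s: 11.08
tool_pos: [0.5974, -0.0275, 0.1084]
ft_force: [0.2, -0.0, -0.8]
time_s: 11.33
tool_pos: [0.5986, -0.0277, 0.1509]
ft_force: [0.6, 0.5, -1.0]
[ 0.64373327  0.51540929 -1.01589249]
red [115 182  19  10 125] [0.5891 0.1024 0.0485]
bar 130 [185 186 187] [0.5902 0.0931]
bar 131 [185 186 187] [0.5902 0.092 ]
bar 132 [185 186 187] [0.5903 0.0909]
yel 137 [187 197] [0.5902 0.0856] [0.5788 0.0862] [156 186 188 187 187 187 186 187 186 187 189 169 123]
yel 140 [187 197] [0.5904 0.0824] [0.5791 0.083 ] [154 184 186 185 185 185 185 185 186 186 188 174 128]
yel 143 [187 197] [0.5907 0.0792] [0.5793 0.0797] [159 188 188 186 188 188 187 186 186 187 189 179 142]
yel 146 [187 197] [0.5909 0.076 ] [0.5796 0.0765] [157 187 188 189 188 188 189 188 189 188 189 182 138]
```

View pics/w5.png

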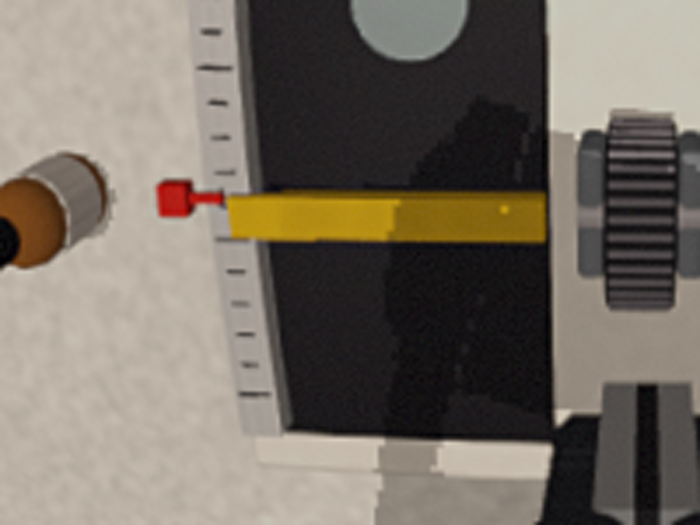

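The crop shows the jaw's front edge at (229,196) in line with the thin red bar at (208,198), and the finger well clear of the wheel. The measured gap is about 0.4 mm, so I'm handing in.

```bash
python3 -c "
from cell import env;print(env.hand_in(),env.get_state()['time_s'])"
```

```text
the job is handed in; nothing more can be done
the job is handed in; nothing more can be done
```

I rolled the wheel with the shut fingertips in six forward strokes: one trial, three full and two short finishing ones. I then lifted about 95 mm clear and handed in at about 11.4 s.

- **Alignment:** the last wrist picture puts the jaw's front edge about 0.4 mm short of the red mark's middle line, against the 2.5 mm limit. I expect that measurement to be good to about 1 mm.
- **Mark:** its measured position stayed within about 1 mm throughout, so it was not shifted beyond what I can measure.
- **Jaw and loose things:** the fingertips stayed over the wheel, with force readings of at most about 3.5 N. I did not measure the dish, bottle and box again at the end, but nothing came near them.
- **One disagreement:** contact came with the TCP at about 58 mm, where the stated 11 mm tip offset predicted 83 mm. The first stroke therefore passed above the wheel without touching it, and I found contact by lowering until the force rose.

The hand-in gave no verdict.

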